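# Wind the vial slide under the sampling needle

### The job

Fit the loose crank fully home on the square shaft end of the vial slide and let go of it. Then wind it by its red knob until the orange-capped vial stands centred under the sampling needle, and leave the crank sitting on the shaft. Move the rack only by the crank: do not touch the rack or the needle post, and leave the bottle, beaker and blue box where they stand.

Things in the scene. Friction and masses are not known exactly. Their poses are not given: they have to be found in the camera images.
- shaft_tip (a point): Tip of the upright brass shaft end on the slide's gearbox, on its axis, 96 mm above the bench. Above the collar the shaft is 14 mm square for 18 mm, then a round cone 8 mm tall, 14 mm down to 6 mm wide; this point is the cone's top. z up; x and y are square to the faces of the square and turn with the shaft.
- collar (a point): Centre of the top of the round steel collar (52 mm across) at the foot of the square shaft, 70 mm above the bench, on the gearbox (grey-blue block 86 x 90 mm, top at 66 mm). The shaft turns with about 0.12 N m and stays where it is left; clockwise seen from above moves the rack away from the gearbox, towards the needle, 24 mm per turn.
- hub (a point): Centre of the loose crank's hub: dark steel block 36 x 36 mm, 30 mm tall, a 16.5 mm square hole right through it along z, faces square to x and y. Point half-way up, on the hole's axis. Crank axes: x along the arm to the knob, z up. Fully home, the underside rests on the collar and this point is 11 mm below the shaft tip; any of four quarter turns fits, with about 10 degrees of play.
- crank_arm (a point): Centre of the crank's aluminium arm, 16 mm wide, 10 mm thick, 53 mm from the hub's axis; it leaves the hub at the crank's +x, 18 to 28 mm above the hub's underside, so the hub's free flat sides face the crank's +y and -y. Whole crank about 0.31 kg; it balances about 11 mm from the hole's axis and starts standing on the bench on its hub, knob up.
- knob (a point): Middle of the crank's red knob, 75 mm from the hub's axis along the crank's +x and 31.5 mm above the hub point: an upright round knob 22 mm across, 35 mm tall (29 to 64 mm above the hub's underside), that spins freely about its own upright axis on the crank, so that it can be carried round in a circle without turning the gripper.
- rack (a joint): Travel in m of the black rack of 15 vials (78 mm across the travel, 120 mm along it, centred on the orange cap, caps' tops 84 mm above the bench) along the slide, growing away from the gearbox: 0.024 m for each turn of the shaft clockwise seen from above. Range 0 to 0.095.
- sample_cap (a point): Top centre of the orange cap (15 mm across) of the middle vial of the rack, 84 mm above the bench; the other 14 vials have blue caps. y points along the slide's travel, away from the gearbox.
- needle_tip (a point): Lower tip of the thin steel sampling needle, 92 mm above the bench, 8 mm above the caps, over the line along which the orange cap travels. y points along the travel.
- needle_post: Fixed steel post, 20 mm across and 138 mm tall, standing beside the slide, with a white arm (12 mm wide, 128 to 138 mm above the bench) that carries the needle. Origin on the bench below the needle tip; the post stands 88 mm from it along x.
- solvent_bottle: Bystander: amber glass bottle with a blue cap, 70 mm across, 140 mm tall. Origin at the centre of its underside.
- beaker: Bystander: white beaker, 64 mm across, 75 mm tall. Origin at the centre of its underside.
- vial_box: Bystander: closed blue box 70 x 110 x 40 mm. Origin at the centre of its underside.

How it is judged:
On the way:
1. the crank is fully home on the square shaft and let go (horizontal distance between hub and shaft_tip below 0.004 m and z of hub in the frame of shaft_tip below -0.008 m and angle between hub's own z axis and vertical below 0.12 rad and contact force between the fingers and crank below 0.05 N), for 0.2 s.
At the end, for the whole second after the job is handed in: The orange cap's centre is within 4 mm (horizontally) of the needle tip's; the crank sits fully home on the shaft (within 4 mm of its axis, at most 3 mm short of the collar, tilted less than 7 degrees); crank and rack are at rest (horizontal distance between sample_cap and needle_tip below 0.004 m and horizontal distance between hub and shaft_tip below 0.004 m and z of hub in the frame of shaft_tip below -0.008 m and angle between hub's own z axis and vertical below 0.12 rad and linear speed of crank below 0.02 m/s and velocity of joint rack between -0.002 and 0.002 m/s); the robot touches nothing.
It fails at once if the rack is pushed directly (more than 3 N) (contact force between any of the fingers, the arm, crank and rack above 3 N).
It fails at once if the needle post is struck (more than 5 N) (contact force between any of the fingers, the arm, crank and needle_post above 5 N).
It fails at once if the bottle, beaker or box is moved by more than 30 mm or tipped (distance of any of solvent_bottle, beaker, vial_box from where it was at the start of the episode above 0.03 m or angle between any of solvent_bottle, beaker, vial_box's own z axis and vertical above 0.4 rad).
It also fails if it takes over 69 s, if anything falls off the work surface, if the arm or the gripper's body presses on something with over 40 N, if the wrist force passes 120 N, or if a joint passes its speed limit or range.

### The arm

A 7-joint arm with a two-finger parallel gripper is mounted at the origin on the work surface. World frame = base frame: x ahead of the robot, y to its left, z up, the work surface at z = 0. Lengths are in m, angles in rad, forces in N, time in s.
With the tool pointing down it reaches from about 0.4 to 0.85 m from the base axis. Payload 10.4 kg.
Tool frame: the origin (TCP) lies at the very end of the fingers, on their centre line; the grasp point (between the pads) lies 19 mm behind it; z points along the fingers, y is the direction in which the jaws open and shut (so a half turn about z gives the same grasp; the last joint's range is limited). The gripper opens to 85 mm and grips with 20 to 120 N. Pads are 22 mm wide; open, the fingers measure 114 mm over their backs; the gripper's body (76 mm by 85 mm) begins 54 mm behind the grasp point. The pads swing forward as they close: fully open they stand 13 mm farther back than shut.
Start: joints at [1.198, 0.332, -0.065, 1.46, 0.022, 1.35, -0.088], TCP at [0.214, -0.587, 0.231] pointing down, gripper open.
Joint ranges: [-2.6, 2.6], [-0.5, 2.12], [-1.47, 1.34], [0.16, 2.42], [-1.27, 4.41], [0.06, 2.06], [-2.6, 2.6]. Speed limits (rad/s): [2.22, 2.22, 2.79, 2.79, 3.14, 3.14, 3.14].

### API

Orientations are given as a unit quaternion [x, y, z, w].
In Python, from workcell import manip gives the robot as it stands.
- The arm moves only by the tool arm_command, never from a script. Its arguments are lists of equal length, an entry for each row: "slide": the shift along the tool's x, y, z in mm, a list of three; "turn": the turn about the tool's z in degrees; "grip": the closure, from 0 (fully open) to 1 (shut). In form: {"slide": [[tx, ty, tz], ...], "turn": [turn, ...], "grip": [grip, ...]}. A call has 1 to 10 rows; each row shifts and turns the commanded pose from where the row before left it, along the tool's axes as they then stand; what a row does not reach is not made up. A row lasts 1/12 s, in which the tool goes at most 41.7 mm and 7.16 degrees, less where a joint would pass 70% of its speed; a pose out of reach is approached as far as the arm can. A call with a gripper value outside its range is refused whole. The fingers move at their own pace and stop on an object; "newtons" is the grip in N (left out, the last holds). Time passes only in rows, so rows that do not move let the fingers close. It gives the time, the measured TCP pose, the force and the opening at its end, in the units of the state.
- manip.get_obs(): the state, without advancing time (a new reading comes with each control period).
- manip.camera(name): name is "scene" or "top" or "wrist"; returns the picture (384x512x3 uint8, blue, green, red); there is no depth.
- manip.camera_info(name): a dict with "fx", "fy", "cx", "cy" (pixels), "rvec" (rotation vector, rad) and "tvec" (3), from world to camera coordinates, as OpenCV has them. Camera axes: x right, y down, z forward; pixel columns grow to the right and rows downward; lengths in m; the calibration is good to about 2 mm. A picture is of the moment at which its call begins: read the wrist's pose just before it. camera_info takes no time and is no camera call; for the wrist camera it gives the pose at the moment of the call.
- manip.hand_in(): hands the job in, once; it reports no verdict.
Trained networks look in the newest picture that a camera, given by its name, has taken for a name from the list of things; names that differ only in an ending like _2 or _b are one class to them, and where a whole thing is asked for, a point or a joint stands for the part that bears it (a point fixed in the world has none). Each returns a list of dicts, best first, with "score" (0 to 1); they miss things now and then, are a little off and sometimes report something else, mostly with a low value. They report only what shows in the picture. A call takes as long as a camera call.
- manip.cut_out(target, camera): "pixels" (384x512 bool, what is visible of it).
- manip.tip_of(target, camera): "xyz" ([x, y, z] in m, in the coordinates of the camera as it stood for that picture, good to about 4 mm: a listed point, or the origin of a listed thing).
The state is a dict: "clock": time; "joint_pos": joint angles; "joint_velocities": joint speeds; "tau": joint torques, N m; "position": TCP position; "ee_rot": TCP orientation; "ft_force": force on the tool from outside, world axes, zero at the start; "torque": the same for the moment, N m; "grip_width": opening from 0.0 (shut) to 1.0 (fully open).
Only numpy, scipy, OpenCV 4.12 (cv2) and the standard library are available. Lean on these libraries where they do the work, as an engineer would, in place of code of your own. Each camera call takes 0.05 s, during which the arm holds its last target.

## Working session

There is one attempt and no reset: what is moved stays moved. The work goes in short steps, Python scripts to look and compute and a tool call to move; the robot and the scene stay as the last step left them, time stands still between calls to the robot, and variables do not carry over. Pictures are saved under pics/ and viewed, and the job is handed in when it is done.

Besides the shell and the picture viewer there is one more tool, called as a command line: name --pt "numbers of a row" for each row, then --argument value for the rest. arm_command: Moves the arm, as the interface text tells. Its arguments: {"type":"object","properties":{"slide":{"type":"array","items":{"type":"array","items":{"type":"number"}}},"turn":{"type":"array","items":{"type":"number"}},"grip":{"type":"array","items":{"type":"number"}},"newtons":{"type":"number"}},"required":["slide","turn","grip"]}

```bash
ls; mkdir -p pics; cat > h.py <<'E'
import numpy as np, cv2
from scipy.spatial.transform import Rotation as R
from workcell import manip
def info(n):
    i=manip.camera_info(n); K=np.array([[i['fx'],0,i['cx']],[0,i['fy'],i['cy']],[0,0,1]],float)
    return K,R.from_rotvec(np.ravel(i['rvec'])).as_matrix(),np.ravel(i['tvec'])
def ray(n,u,v,z,I=None):
    K,Rm,t=I or info(n); d=Rm.T@np.linalg.solve(K,[u,v,1]); c=-Rm.T@t
    return c+d*(z-c[2])/d[2]
def proj(n,p,I=None):
    K,Rm,t=I or info(n); q=K@(Rm@np.asarray(p)+t); return q[:2]/q[2]
def w(n,p,I=None):
    K,Rm,t=I or info(n); return Rm.T@(np.asarray(p)-t)
E
python3 - <<'E'
from h import *
o=manip.get_obs(); print({k:np.round(v,3) for k,v in o.items()})
for n in ['scene','top','wrist']:
    I=info(n); cv2.imwrite(f'pics/{n}0.png',manip.camera(n))
    print(n,'cam at',np.round(-I[1].T@I[2],3),I[0][0,0])
    for t in ['shaft_tip','collar','hub','crank_arm','knob','sample_cap','needle_tip','needle_post','solvent_bottle','beaker','vial_box']:
        if n=='wrist' : continue
        r=manip.tip_of(t,n)
        print(t,[(round(a['score'],2),np.round(w(n,a['xyz'],I),3)) for a in r[:2]])
print(manip.get_obs()['clock'])
E
```

```text
pics
{'clock': np.float64(0.0), 'joint_pos': array([ 1.198,  0.333, -0.065,  1.461,  0.022,  1.35 , -0.089]), 'joint_velocities': array([ 0.001,  0.   ,  0.   ,  0.   ,  0.001, -0.002,  0.   ]), 'tau': array([ 1.0000e-03, -6.2543e+01,  5.0000e-02, -3.9161e+01,  1.6000e-02,
        1.0000e-02, -0.0000e+00]), 'position': array([ 0.214, -0.587,  0.231]), 'ee_rot': array([ 0.985,  0.174, -0.   , -0.001]), 'ft_force': array([-0.233,  0.345,  0.575]), 'torque': array([-0.009, -0.009, -0.001]), 'grip_width': np.float64(0.999)}
scene cam at [1.245 0.2   0.927] 428.51308666347063
shaft_tip [(0.57, array([0.556, 0.019, 0.096]))]
collar [(0.59, array([0.551, 0.017, 0.069]))]
hub [(0.59, array([ 0.508, -0.197,  0.014]))]
crank_arm [(0.87, array([ 0.478, -0.245,  0.017]))]
knob [(0.8, array([ 0.461, -0.26 ,  0.044]))]
sample_cap [(0.76, array([0.54 , 0.169, 0.081]))]
needle_tip []
needle_post [(0.8, array([ 0.541,  0.215, -0.002]))]
solvent_bottle [(0.94, array([ 0.735, -0.19 , -0.003])), (0.64, array([ 0.54 ,  0.219, -0.001]))]
beaker [(0.57, array([ 0.788, -0.016, -0.005]))]
vial_box [(0.83, array([ 0.378,  0.057, -0.003]))]
top cam at [ 0.411 -0.029  1.   ] 488.6192509500778
shaft_tip [(0.76, array([0.554, 0.015, 0.101]))]
collar [(0.79, array([0.553, 0.016, 0.067]))]
hub [(0.65, array([0.538, 0.215, 0.093]))]
crank_arm [(0.62, array([ 0.476, -0.249,  0.026]))]
knob [(0.94, array([ 0.463, -0.262,  0.047]))]
sample_cap [(0.77, array([0.542, 0.169, 0.084]))]
needle_tip [(0.87, array([0.54 , 0.215, 0.093]))]
needle_post [(0.75, array([ 0.539,  0.21 , -0.001]))]
solvent_bottle [(0.73, array([ 0.732, -0.193,  0.   ]))]
beaker [(0.61, array([ 0.783, -0.02 , -0.001])), (0.32, array([ 0.731, -0.196, -0.001]))]
vial_box [(0.65, array([ 0.376,  0.055, -0.001]))]
wrist cam at [ 0.294 -0.558  0.373] 292.46938311223147
1.25
```

View pics/scene0.png

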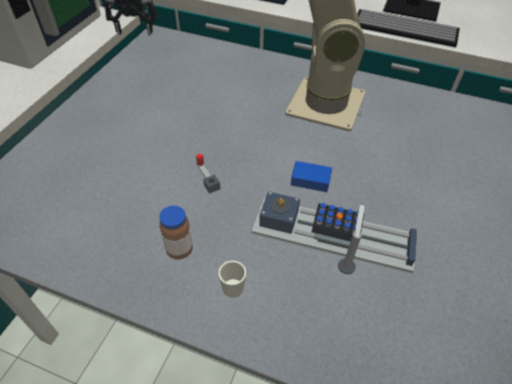

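View pics/top0.png

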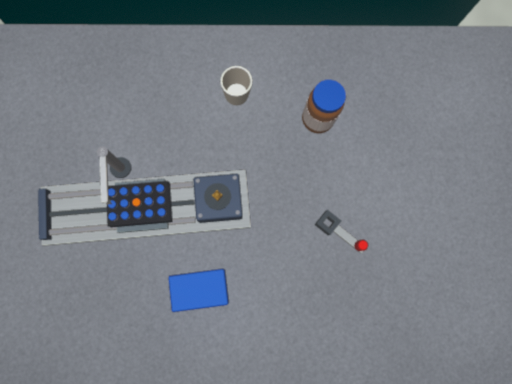

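```bash
python3 - <<'E'
from h import *
a=cv2.imread('pics/top0.png')
p=a[280:384,20:200] 
for i,(n,p) in enumerate([('crank',proj('top',[0.49,-0.225,0.03])),('shaft',proj('top',[0.554,0.017,0.09])),('rack',proj('top',[0.54,0.19,0.08]))]):
    u,v=map(int,p); print(n,u,v)
    x0,y0=max(u-50,0),max(v-40,0)
    cv2.imwrite(f'pics/z_{n}.png',cv2.resize(a[y0:y0+80,x0:x0+100],None,fx=7,fy=7,interpolation=cv2.INTER_CUBIC)); print(x0,y0)
E
```

```text
crank 338 231
288 191
shaft 216 195
166 155
rack 124 203
74 163
```

The top view shows the crank hub at about (328,222) with the red knob at (362,245). The shaft is at (217,195), the orange cap at (136,202), and the white needle arm ends at about (104,200). In the scene view, the bottle (175,230) and beaker (232,278) stand clear of the crank.

View pics/z_crank.png

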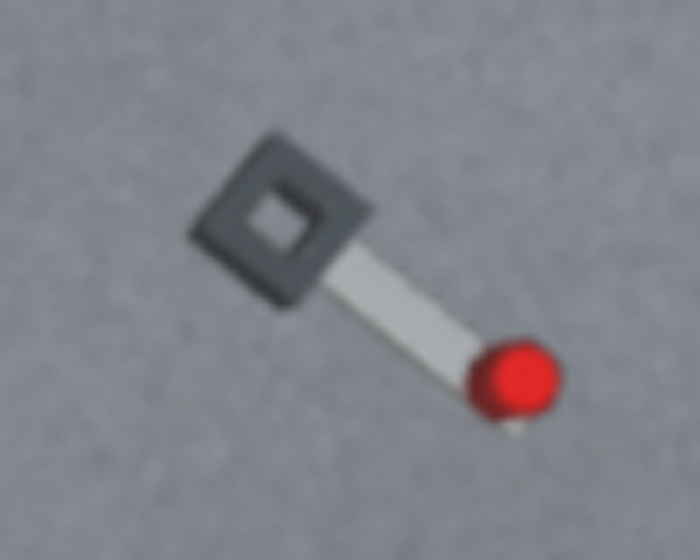

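View pics/z_shaft.png

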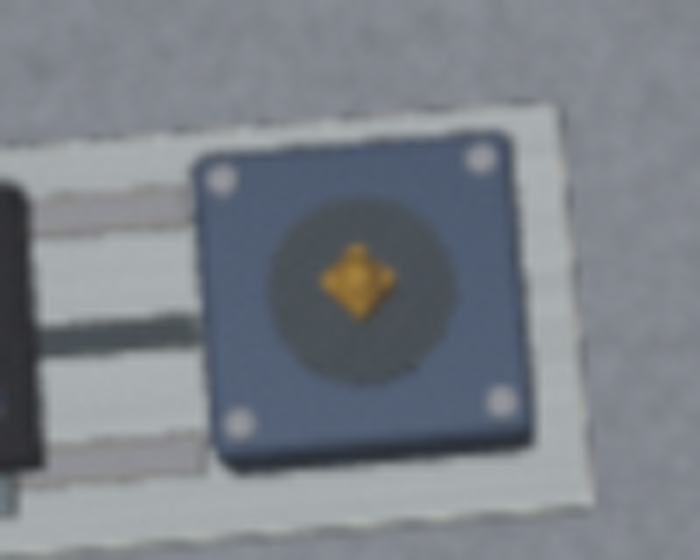

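View pics/z_rack.png

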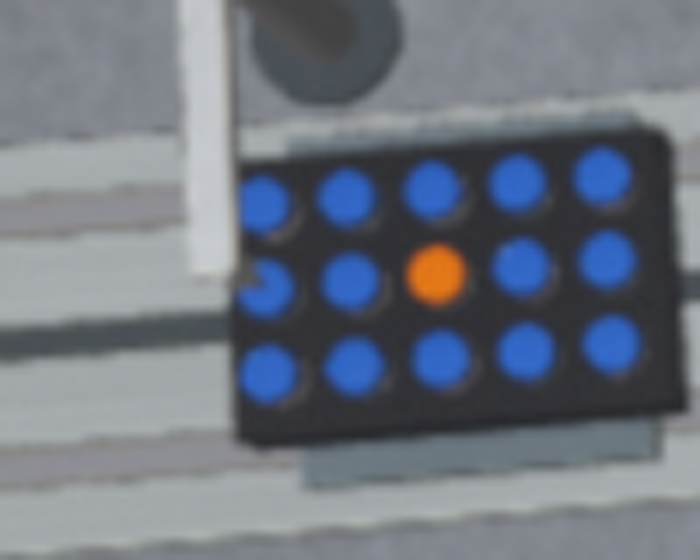

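```bash
cat >> h.py <<'E'
def state():
    o=manip.get_obs(); Rm=R.from_quat(o['ee_rot']).as_matrix()
    print('t',round(float(o['clock']),2),'tcp',np.round(o['position'],4),'yaw_x',round(np.degrees(np.arctan2(Rm[1,0],Rm[0,0])),2),'zax',np.round(Rm[:,2],3),'F',np.round(o['ft_force'],1),'grip',round(float(o['grip_width']),3),'j',np.round(o['joint_pos'],2))
    return o,Rm
def delta(target):
    o,Rm=state(); print('slide mm',np.round(Rm.T@(np.asarray(target)-o['position'])*1000,1))
E
python3 - <<'E'
from h import *
P=lambda u,v,x0,y0,z: ray('top',x0+u/7-0.43,y0+v/7-0.43,z)
hub=P(281,220,288,191,.030); k=P(525,378,288,191,.064)
print('hub',hub,'knob',k,np.linalg.norm(hub[:2]-k[:2]),np.degrees(np.arctan2(*(k-hub)[[1,0]])))
e=P(375,208,288,191,.03)-P(275,130,288,191,.03); print('edge',np.linalg.norm(e),np.degrees(np.arctan2(e[1],e[0])))
c=P(362,290,166,155,.07); t=P(358,280,166,155,.096); print('collar',c,'tip',t)
cap=P(437,274,74,163,.084); print('cap',cap)
# travel dir from caps
a=P(608,260,74,163,.084); b=P(350,281,74,163,.084); d=b-a; print('travel deg',np.degrees(np.arctan2(d[1],d[0])),np.linalg.norm(d))
for z in (.092,): print('needle approx',P(250,285,74,163,z))
for r in manip.tip_of('needle_tip','top')[:1]: print(w('top',r['xyz']))
delta([hub[0],hub[1],0.25])
E
```

```text
hub [ 0.50915208 -0.20315725  0.03      ] knob [ 0.46231993 -0.2626382   0.064     ] 0.07570491241760756 -128.21502546223513
edge 0.035855322804590146 -128.7761095998844
collar [0.55557208 0.0156022  0.07      ] tip [0.55424372 0.01543495 0.096     ]
cap [0.54255774 0.16813023 0.084     ]
travel deg 94.69187769493932 0.06940949437756766
needle approx [0.53847801 0.21604492 0.092     ]
[0.53982292 0.21534904 0.09317425]
t 1.3 tcp [ 0.2142 -0.5872  0.2313] yaw_x 20.04 zax [ 0. -0. -1.] F [0.1 0.3 0.2] grip 0.999 j [ 1.2   0.33 -0.06  1.46  0.02  1.35 -0.09]
slide mm [ 408.7 -259.7  -18.7]
```

arm_command --pt "29.2 -18.5 0" --pt "29.2 -18.5 0" --pt "29.2 -18.5 0" --pt "29.2 -18.5 0" --pt "29.2 -18.5 0" --pt "29.2 -18.5 0" --pt "29.2 -18.5 0" --pt "29.2 -18.5 0" --pt "29.2 -18.5 0" --pt "29.2 -18.5 0" --turn '[0,0,0,0,0,0,0,0,0,0]' --grip '[0,0,0,0,0,0,0,0,0,0]'

```text
clock: 2.13
position: [0.4259, -0.3118, 0.2316]
ee_rot: [0.985, 0.174, 0.0, 0.0]
ft_force: [1.1, -1.3, -0.3]
grip_width: 1.002
```

arm_command --pt "29.2 -18.5 0" --pt "29.2 -18.5 0" --pt "29.2 -18.5 0" --pt "29.2 -18.5 0" --pt "0 0 0" --pt "0 0 0" --pt "0 0 0" --pt "0 0 0" --pt "0 0 0" --pt "0 0 0" --turn '[0,0,0,0,-6.3,-6.3,-6.3,-6.3,-6.3,0]' --grip '[0,0,0,0,0,0,0,0,0,0]'

```text
clock: 2.97
position: [0.5095, -0.2038, 0.2314]
ee_rot: [0.899, 0.437, 0.0, 0.0]
ft_force: [0.0, -1.5, -0.7]
grip_width: 0.999
```

```bash
python3 - <<'E'
from h import *
o,Rm=state(); I=info('wrist'); im=manip.camera('wrist'); cv2.imwrite('pics/w1.png',im)
c=-I[1].T@I[2]; print('cam in tool',Rm.T@(c-o['position']))
for t in ['hub','crank_arm','knob']:
    r=manip.tip_of(t,'wrist'); print(t,[(round(a['score'],2),np.round(w('n',a['xyz'],I),4)) for a in r[:2]])
print('expected hub px',proj('wrist',[.509,-.203,.03],I))
delta([.509,-.203,.1])
E
```

```text
t 2.97 tcp [ 0.5095 -0.2038  0.2314] yaw_x 51.84 zax [ 0. -0. -1.] F [ 0.  -1.5 -0.7] grip 0.999 j [ 0.7   0.2  -0.46  1.65  0.09  1.32 -0.44]
cam in tool [ 0.08480837  0.00025283 -0.14195783]
hub [(0.66, array([ 0.5079, -0.2059,  0.0153]))]
crank_arm [(0.77, array([ 0.4749, -0.2477,  0.0248]))]
knob [(0.75, array([ 0.4613, -0.2638,  0.0483]))]
expected hub px [251.92136316 165.65183726]
t 3.17 tcp [ 0.5095 -0.2038  0.2314] yaw_x 51.35 zax [ 0. -0. -1.] F [ 0.4 -0.2  0.2] grip 1.003 j [ 0.7   0.2  -0.46  1.65  0.09  1.32 -0.45]
slide mm [  0.4  -0.9 131.4]
```

View pics/w1.png

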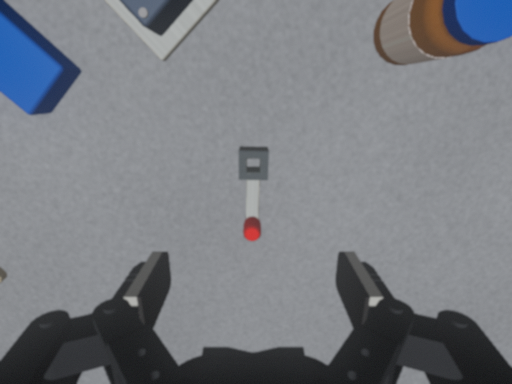

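The wrist view puts the hub at (253,163) and the knob at (252,229), straight below it. Both lie midway between the fingers and the crank lines up with the tool. Descending now.

arm_command --pt "0 0 25" --pt "0 0 25" --pt "0 0 25" --pt "0 0 25" --pt "0 0 25" --pt "0 0 25" --pt "0 0 25" --pt "0 0 20" --pt "0 0 20" --pt "0 0 0" --turn '[0,0,0,0,0,0,0,0,0,0]' --grip '[0,0,0,0,0,0,0,0,0,0]'

```text
clock: 4.0
position: [0.5071, -0.203, 0.0127]
ee_rot: [0.901, 0.434, -0.002, -0.002]
ft_force: [-1.3, 0.0, -0.2]
grip_width: 0.996
```

```bash
python3 - <<'E'
from h import *
o,Rm=state(); I=info('wrist'); im=manip.camera('wrist'); cv2.imwrite('pics/w2.png',im)
for n,p in [('hub',[.509,-.203,.03])]: print('expected',n,proj('wrist',p,I))
delta([.509,-.203,.003])
E
```

```text
t 4.0 tcp [ 0.5071 -0.203   0.0127] yaw_x 51.42 zax [-0.005  0.002 -1.   ] F [-1.3  0.  -0.2] grip 0.996 j [ 0.65  0.43 -0.42  1.86  0.22  0.9  -0.54]
expected hub [255.16722078 269.73696356]
t 4.05 tcp [ 0.5082 -0.2032  0.0148] yaw_x 51.45 zax [-0.003  0.001 -1.   ] F [0.2 0.1 1. ] grip 0.998 j [ 0.65  0.43 -0.42  1.86  0.22  0.9  -0.54]
slide mm [ 0.7  0.5 11.8]
```

View pics/w2.png

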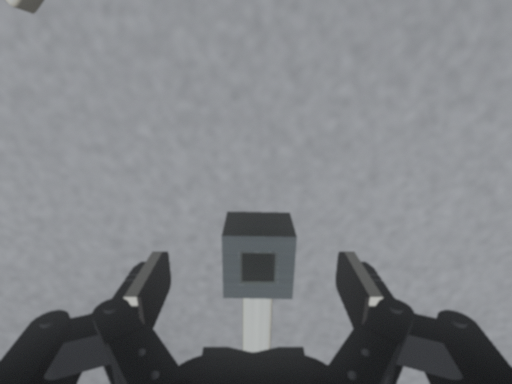

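Close up, the hub hole is at (259,267) and the finger mid-line is at column 254. The hub is therefore about 2 mm to the tool's +y. I'll shift by that, drop to about 3 mm and close.

arm_command --pt "1 2 4" --pt "0 0 4" --pt "0 0 4" --pt "0 0 0" --pt "0 0 0" --pt "0 0 0" --pt "0 0 0" --pt "0 0 0" --pt "0 0 0" --pt "0 0 0" --turn '[0,0,0,0,0,0,0,0,0,0]' --grip '[0,0,0,0,1,1,1,1,1,1]' --newtons 70

```text
clock: 4.88
position: [0.5119, -0.2042, 0.0048]
ee_rot: [0.901, 0.435, 0.0, 0.0]
ft_force: [-1.4, 1.2, 5.4]
grip_width: 0.409
```

```bash
python3 - <<'E'
from h import *
o,Rm=state(); I=info('wrist'); im=manip.camera('wrist'); cv2.imwrite('pics/w3.png',im); state()
E
```

```text
t 4.88 tcp [ 0.5119 -0.2042  0.0048] yaw_x 51.54 zax [ 0. -0. -1.] F [-1.4  1.2  5.4] grip 0.409 j [ 0.65  0.45 -0.42  1.86  0.23  0.88 -0.55]
t 4.93 tcp [ 0.5119 -0.2042  0.0048] yaw_x 51.54 zax [ 0. -0. -1.] F [-1.2  1.9  5.1] grip 0.408 j [ 0.65  0.45 -0.42  1.86  0.23  0.88 -0.55]
```

View pics/w3.png

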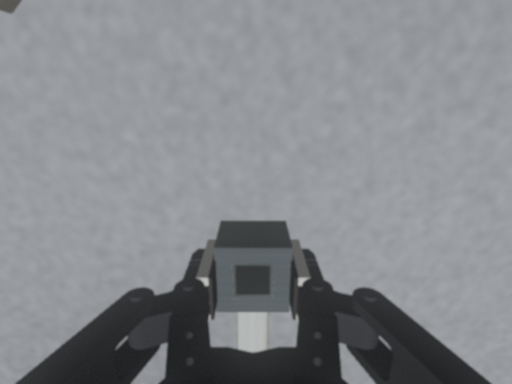

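The crank is gripped: the opening of 0.408 × 85 mm is about 35 mm, and the hole shows at (252,280), centred between the pads. Next I'll lift it and stop short of the shaft, so the wrist camera sees the shaft square.

```bash
python3 - <<'E'
from h import *
o,Rm=state()
h=ray('wrist',252,280,.030); print('hub',h,'in tool',Rm.T@(h-o['position'])*1000)
delta([.490,-.05,.135])
E
```

```text
t 4.93 tcp [ 0.5119 -0.2042  0.0048] yaw_x 51.54 zax [ 0. -0. -1.] F [-1.2  1.9  5.1] grip 0.408 j [ 0.65  0.45 -0.42  1.86  0.23  0.88 -0.55]
hub [ 0.51230869 -0.20350534  0.03      ] in tool [  0.78573101  -0.11087698 -25.18805855]
t 4.93 tcp [ 0.5119 -0.2042  0.0048] yaw_x 51.54 zax [ 0. -0. -1.] F [-1.2  1.9  5.1] grip 0.408 j [ 0.65  0.45 -0.42  1.86  0.23  0.88 -0.55]
slide mm [ 107.1 -113.  -130.2]
```

arm_command --pt "0 0 -15" --pt "0 0 -20" --pt "0 0 -20" --pt "0 0 -25" --pt "0 0 -25" --pt "0 0 -25" --pt "15 -16 0" --pt "15 -16 0" --pt "15 -16 0" --pt "15 -16 0" --turn '[0,0,0,0,0,0,0,0,0,0]' --grip '[1,1,1,1,1,1,1,1,1,1]'

```text
clock: 5.77
position: [0.4982, -0.1165, 0.134]
ee_rot: [0.901, 0.435, -0.0, -0.0]
ft_force: [1.4, 0.4, -4.1]
grip_width: 0.406
```

arm_command --pt "15 -16 0" --pt "15 -16 0" --pt "10 -10 0" --pt "7 -7 0" --pt "0 0 0" --pt "0 0 0" --pt "0 0 0" --turn '[0,0,0,0,5.5,0,0]' --grip '[1,1,1,1,1,1,1]'

```text
clock: 6.35
position: [0.4896, -0.0507, 0.1341]
ee_rot: [0.92, 0.392, -0.0, 0.0]
ft_force: [-0.3, -1.3, -4.2]
grip_width: 0.408
```

```bash
python3 - <<'E'
from h import *
o,Rm=state(); I=info('wrist'); im=manip.camera('wrist'); cv2.imwrite('pics/w4.png',im)
for t in ['shaft_tip','collar','hub']:
    r=manip.tip_of(t,'wrist'); print(t,[(round(a['score'],2),np.round(w('n',a['xyz'],I),4)) for a in r[:2]])
p=proj('wrist',[.5545,.0155,.096],I); print(p)
u,v=map(int,p); x0,y0=u-45,max(v-35,0); cv2.imwrite('pics/z4.png',cv2.resize(im[y0:y0+70,x0:x0+90],None,fx=8,fy=8,interpolation=cv2.INTER_CUBIC)); print(x0,y0)
E
```

```text
t 6.35 tcp [ 0.4896 -0.0507  0.1341] yaw_x 46.14 zax [-0. -0. -1.] F [-0.3 -1.3 -4.2] grip 0.408 j [ 0.53  0.17 -0.56  1.9   0.1   1.1  -0.83]
shaft_tip [(0.81, array([0.557 , 0.017 , 0.0947]))]
collar [(0.71, array([0.5541, 0.0183, 0.0722]))]
hub [(0.57, array([ 0.4873, -0.0505,  0.1451])), (0.54, array([ 0.3787,  0.0542, -0.0033]))]
[254.158959    76.73016751]
209 41
```

View pics/w4.png

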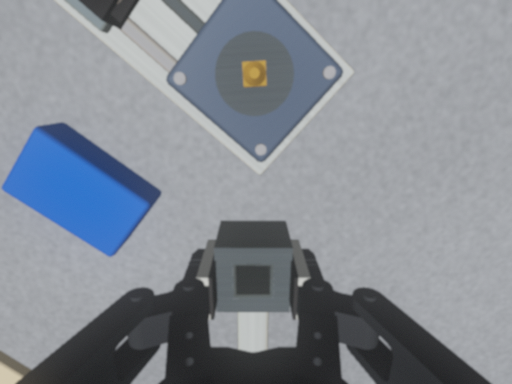

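View pics/z4.png

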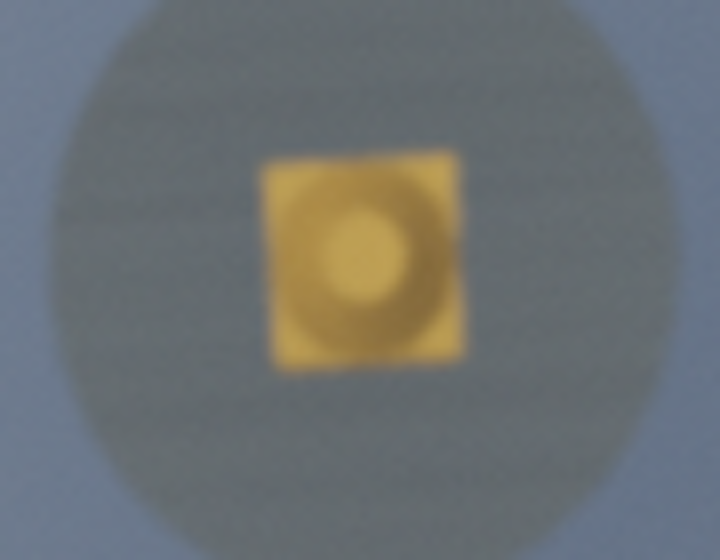

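The shaft square is sharp in the wrist view, tip at about (254,72.5), turned about 3° counter-clockwise against the hub. Computing the shift from that.

```bash
python3 - <<'E'
from h import *
o,Rm=state()
t=ray('wrist',254.3,72.6,.096); print('tip',t)
e=np.radians(46.14)
# hub in tool: (.8,-.1)mm ; after yaw 49
y=np.radians(49.0); h=np.array([np.cos(y)*.0008,np.sin(y)*.0008])
for tip in (t[:2],np.array([.5545,.0158])):
    d=np.r_[tip-h-o['position'][:2],0]; print(np.round(Rm.T@d*1000,1), np.round(np.array([[np.cos(y),np.sin(y)],[np.sin(y),-np.cos(y)]])@d[:2]*1000,1))
E
```

```text
t 6.55 tcp [ 0.4897 -0.0507  0.1342] yaw_x 46.08 zax [-0. -0. -1.] F [-0.8 -0.5 -4.1] grip 0.406 j [ 0.53  0.17 -0.56  1.9   0.1   1.1  -0.83]
tip [0.55626445 0.01699523 0.096     ]
[94.1  1.  -0. ] [94.   5.8]
[92.   0.6 -0. ] [91.9  5.3]
```

arm_command --pt "0 0 0" --pt "20 1.2 0" --pt "20 1.2 0" --pt "20 1.2 0" --pt "17 1.1 0" --pt "10 0.6 0" --pt "6.5 0.4 0" --pt "0 0 0" --pt "0 0 10" --pt "0 0 0" --turn '[-3,0,0,0,0,0,0,0,0,0]' --grip '[1,1,1,1,1,1,1,1,1,1]'

```text
clock: 7.38
position: [0.554, 0.0155, 0.1223]
ee_rot: [0.91, 0.415, -0.001, -0.0]
ft_force: [-1.0, 0.1, -3.2]
grip_width: 0.405
```

```bash
python3 - <<'E'
from h import *
o,Rm=state(); I=info('wrist'); im=manip.camera('wrist'); cv2.imwrite('pics/w5.png',im[160:384,100:412].repeat(2,0).repeat(2,1))
im=manip.camera('scene'); p=proj('scene',[.555,.017,.1]).astype(int); print(p); cv2.imwrite('pics/s5.png',cv2.resize(im[p[1]-60:p[1]+50,p[0]-70:p[0]+70],None,fx=5,fy=5,interpolation=cv2.INTER_CUBIC))
E
```

```text
t 7.38 tcp [0.554  0.0155 0.1223] yaw_x 48.99 zax [-0.003 -0.001 -1.   ] F [-1.   0.1 -3.2] grip 0.405 j [ 0.39  0.33 -0.58  1.76  0.2   1.12 -0.98]
[280 197]
```

View pics/w5.png

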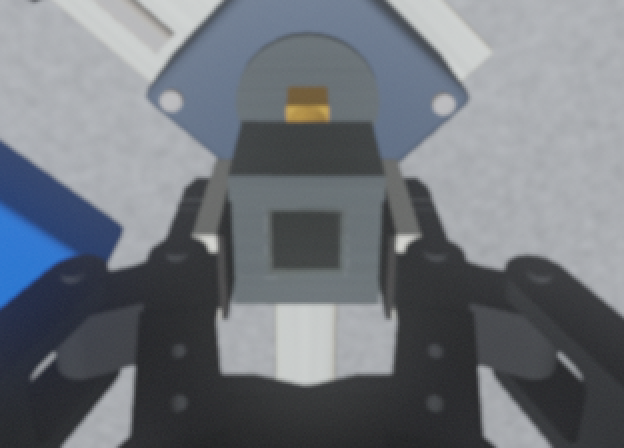

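View pics/s5.png

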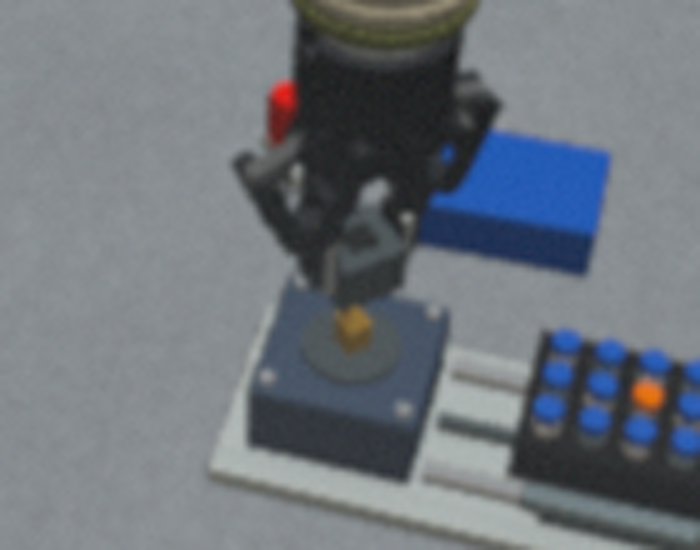

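Laterally the shaft (column 307 in the crop) and the hub hole (306) agree. Descending gently onto the cone.

arm_command --pt "0 0 0" --pt "0 0 6" --pt "0 0 6" --pt "0 0 6" --pt "0 0 5" --pt "0 0 5" --pt "0 0 0" --turn '[0,0,0,0,0,0,0]' --grip '[1,1,1,1,1,1,1]'

```text
clock: 8.07
position: [0.5546, 0.0167, 0.0949]
ee_rot: [0.91, 0.415, -0.001, -0.0]
ft_force: [-0.4, 0.9, -2.7]
grip_width: 0.405
```

```bash
python3 - <<'E'
from h import *
o,Rm=state(); I=info('wrist'); im=manip.camera('wrist'); cv2.imwrite('pics/w6.png',im[160:384,100:412].repeat(2,0).repeat(2,1)); state()
E
```

```text
t 8.07 tcp [0.5546 0.0167 0.0949] yaw_x 49.05 zax [-0.002  0.    -1.   ] F [-0.4  0.9 -2.7] grip 0.405 j [ 0.38  0.36 -0.58  1.78  0.22  1.07 -0.99]
t 8.12 tcp [0.5549 0.0167 0.0955] yaw_x 49.05 zax [-0.001  0.    -1.   ] F [-0.2  0.7 -3.6] grip 0.41 j [ 0.38  0.36 -0.58  1.78  0.22  1.07 -0.99]
```

View pics/w6.png

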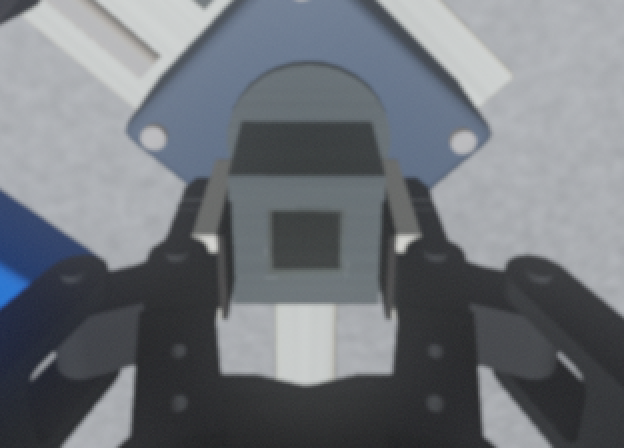

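The underside is now about 6 mm below the shaft tip with no contact force, so the cone has entered the hole. Continuing down.

arm_command --pt "0 0 4" --pt "0 0 4" --pt "0 0 4" --pt "0 0 3" --pt "0 0 3" --pt "0 0 2" --pt "0 0 0" --turn '[0,0,0,0,0,0,0]' --grip '[1,1,1,1,1,1,1]'

```text
clock: 8.7
position: [0.5552, 0.0168, 0.0758]
ee_rot: [0.91, 0.415, -0.0, -0.0]
ft_force: [0.1, -0.9, -3.4]
grip_width: 0.401
```

arm_command --pt "0 0 1" --pt "0 0 0" --pt "0 0 0" --pt "0 0 0" --pt "0 0 0" --pt "0 0 0" --pt "0 0 0" --turn '[0,0,0,0,0,0,0]' --grip '[1,1,0,0,0,0,0]'

```text
clock: 9.28
position: [0.5556, 0.0167, 0.0756]
ee_rot: [0.91, 0.415, 0.0, 0.0]
ft_force: [-0.6, 0.5, 0.3]
grip_width: 0.999
```

arm_command --pt "0 0 0" --pt "0 0 -15" --pt "0 0 -25" --pt "0 0 -30" --pt "0 0 -30" --pt "0 0 -30" --pt "0 0 0" --pt "0 0 0" --turn '[0,0,0,0,0,0,0,0]' --grip '[0,0,0,0,0,0,0,0]'

```text
clock: 9.95
position: [0.5563, 0.0169, 0.2071]
ee_rot: [0.91, 0.415, 0.002, 0.001]
ft_force: [-0.4, -0.6, -0.5]
grip_width: 1.0
```

```bash
python3 - <<'E'
from h import *
o,Rm=state(); I=info('wrist'); im=manip.camera('wrist'); cv2.imwrite('pics/w7.png',im)
for t in ['hub','knob','crank_arm']:
    r=manip.tip_of(t,'wrist'); print(t,[(round(a['score'],2),np.round(w('n',a['xyz'],I),4)) for a in r[:2]])
im=manip.camera('scene'); p=[280,197]; cv2.imwrite('pics/s7.png',cv2.resize(im[p[1]-60:p[1]+50,p[0]-70:p[0]+70],None,fx=5,fy=5,interpolation=cv2.INTER_CUBIC))
E
```

```text
t 9.95 tcp [0.5563 0.0169 0.2071] yaw_x 49.04 zax [ 0.004 -0.    -1.   ] F [-0.4 -0.6 -0.5] grip 1.0 j [ 0.4   0.25 -0.6   1.66  0.15  1.28 -0.94]
hub [(0.79, array([0.5546, 0.0145, 0.086 ]))]
knob [(0.67, array([ 0.5059, -0.0381,  0.1176]))]
crank_arm [(0.6, array([ 0.5195, -0.0254,  0.0912]))]
```

View pics/w7.png

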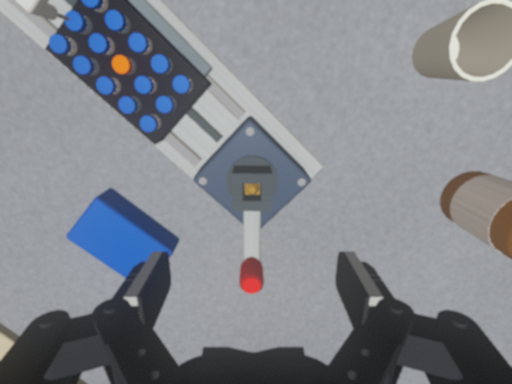

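View pics/s7.png

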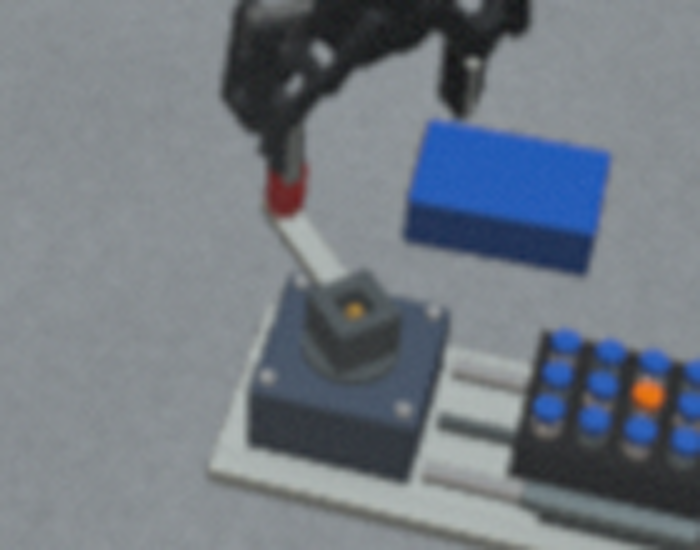

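The crank is fully home: the network gives hub z 0.086 against 0.085 expected, and the brass tip shows inside the hole, below the hub top. The wrist view has the hub at (252,187) and the knob at (252,275). Next is the knob grasp.

```bash
python3 - <<'E'
from h import *
o,Rm=state(); I=info('wrist')
im=cv2.imread('pics/w7.png').astype(int); m=((im[:,:,2]>200)&(im[:,:,1]<60)).astype(np.uint8); m[330:]=0
n,l,s,c=cv2.connectedComponentsWithStats(m); i=1+s[1:,4].argmax(); print(s[i],c[i])
k=ray('wrist',*c[i],.134); print('knob top',k, 'hole',ray('wrist',252,187,.1))
A=np.array([.5555,.0165]); print(np.linalg.norm(k[:2]-A),np.degrees(np.arctan2(*(k[:2]-A)[::-1])))
delta([k[0],k[1],.150])
for j in range(30):
    f=np.radians(186+12*j); print(j,np.round(15.68*np.array([-np.sin(f),np.cos(f)]),1),end=' ')
E
```

```text
t 10.2 tcp [0.5547 0.0166 0.2041] yaw_x 49.04 zax [-0.002  0.    -1.   ] F [ 0.7  0.4 -0.3] grip 0.998 j [ 0.4   0.25 -0.6   1.66  0.15  1.28 -0.94]Traceback (most recent call last):
  File "<stdin>", line 4, in <module>
ValueError: attempt to get argmax of an empty sequence
```

```bash
python3 - <<'E'
from h import *
I=info('wrist')
im=cv2.imread('pics/w7.png').astype(int); print(im[284,252],im[268,252]); m=((im[:,:,2]>200)&(im[:,:,1]<90)).astype(np.uint8); m[330:]=0
n,l,s,c=cv2.connectedComponentsWithStats(m); i=1+s[1:,4].argmax(); print(s[i],c[i])
k=ray('wrist',*c[i],.134,I); print('knob top',k, 'hole',ray('wrist',252,187,.1,I))
A=np.array([.5555,.0165]); print(np.linalg.norm(k[:2]-A),np.degrees(np.arctan2(*(k[:2]-A)[::-1])))
delta([k[0],k[1],.150])
for j in range(30):
    f=np.radians(186+12*j); print(j,np.round(15.68*np.array([-np.sin(f),np.cos(f)]),1),end=' ')
E
```

```text
[ 62  65 221] [ 67  65 127]
[242 279  18  14 199] [250.82914573 285.29145729]
knob top [ 0.50555243 -0.03770048  0.134     ] hole [0.55734952 0.02068441 0.1       ]
0.0737051632376787 -132.66161416943152
t 10.2 tcp [0.5547 0.0166 0.2041] yaw_x 49.04 zax [-0.002  0.    -1.   ] F [ 0.7  0.4 -0.3] grip 0.998 j [ 0.4   0.25 -0.6   1.66  0.15  1.28 -0.94]
slide mm [-73.2  -1.5  54.2]
0 [  1.6 -15.6] 1 [  4.8 -14.9] 2 [  7.8 -13.6] 3 [ 10.5 -11.7] 4 [12.7 -9.2] 5 [14.3 -6.4] 6 [15.3 -3.3] 7 [15.7 -0. ] 8 [15.3  3.3] 9 [14.3  6.4] 10 [12.7  9.2] 11 [10.5 11.7] 12 [ 7.8 13.6] 13 [ 4.8 14.9] 14 [ 1.6 15.6] 15 [-1.6 15.6] 16 [-4.8 14.9] 17 [-7.8 13.6] 18 [-10.5  11.7] 19 [-12.7   9.2] 20 [-14.3   6.4] 21 [-15.3   3.3] 22 [-15.7   0. ] 23 [-15.3  -3.3] 24 [-14.3  -6.4] 25 [-12.7  -9.2] 26 [-10.5 -11.7] 27 [ -7.8 -13.6] 28 [ -4.8 -14.9] 29 [ -1.6 -15.6]
```

arm_command --pt "-25 0 0" --pt "-25 0 0" --pt "-15 0 0" --pt "-9.5 -0.5 0" --pt "0 0 20" --pt "0 0 25" --pt "0 0 25" --pt "0 0 20" --pt "0 0 8" --pt "0 0 0" --turn '[0,0,0,0,0,0,0,0,0,0]' --grip '[0,0,0,0,0,0,0,0,0,0]'

```text
clock: 11.03
position: [0.5049, -0.0387, 0.1054]
ee_rot: [0.91, 0.415, -0.001, -0.001]
ft_force: [-0.2, 0.3, -0.1]
grip_width: 1.004
```

```bash
python3 - <<'E'
from h import *
state(); cv2.imwrite('pics/w8.png',manip.camera('wrist')); state()
E
```

```text
t 11.03 tcp [ 0.5049 -0.0387  0.1054] yaw_x 49.08 zax [-0.004  0.001 -1.   ] F [-0.2  0.3 -0.1] grip 1.004 j [ 0.5   0.24 -0.56  1.89  0.14  1.06 -0.84]
t 11.08 tcp [ 0.5059 -0.0388  0.1069] yaw_x 49.07 zax [-0.001  0.001 -1.   ] F [ 0.6  0.2 -0.1] grip 1.002 j [ 0.5   0.24 -0.56  1.89  0.14  1.06 -0.84]
```

View pics/w8.png

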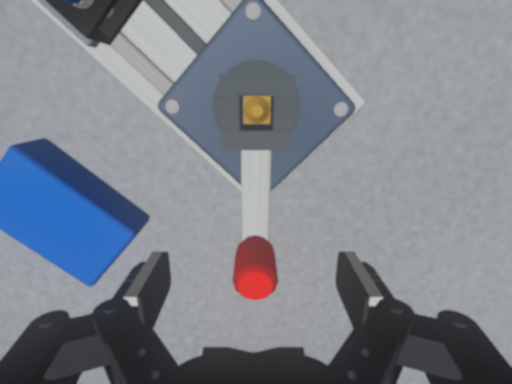

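The knob stands centred between the fingers (256,265), with its arm running straight to the seated hub (256,110). Closing lightly.

arm_command --pt "0 1 0" --pt "0 0 0" --pt "0 0 0" --pt "0 0 0" --pt "0 0 0" --pt "0 0 0" --pt "0 0 0" --pt "0 0 0" --turn '[0,0,0,0,0,0,0,0]' --grip '[1,1,1,1,1,1,1,1]' --newtons 20

```text
clock: 11.75
position: [0.5071, -0.04, 0.1076]
ee_rot: [0.91, 0.415, 0.0, 0.0]
ft_force: [-2.0, -1.0, 3.6]
grip_width: 0.246
```

```bash
python3 - <<'E'
from h import *
state(); cv2.imwrite('pics/w9.png',manip.camera('wrist')); state()
E
```

```text
t 11.75 tcp [ 0.5071 -0.04    0.1076] yaw_x 49.04 zax [ 0. -0. -1.] F [-2.  -1.   3.6] grip 0.246 j [ 0.5   0.24 -0.56  1.89  0.14  1.06 -0.84]
t 11.8 tcp [ 0.507  -0.04    0.1076] yaw_x 49.04 zax [ 0. -0. -1.] F [-0.8 -0.4  3.7] grip 0.247 j [ 0.5   0.24 -0.56  1.89  0.14  1.06 -0.84]
```

View pics/w9.png

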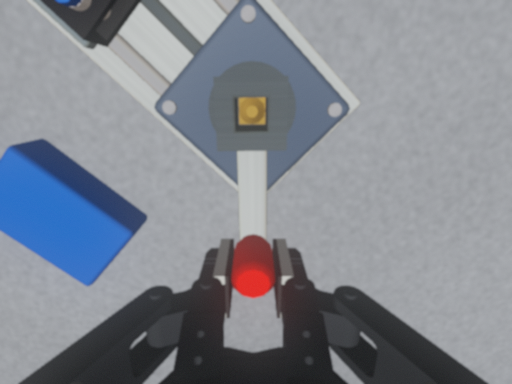

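The knob is gripped (0.247 × 85 mm is about 21 mm). The TCP plus 75 mm along tool x gives (0.556, 0.017), which matches the shaft axis. Winding clockwise.

arm_command --pt "0.4 -7.8 0" --pt "1.2 -7.8 0" --pt "4.8 -14.9 0" --pt "7.8 -13.6 0" --pt "10.5 -11.7 0" --pt "12.7 -9.2 0" --pt "14.3 -6.4 0" --pt "15.3 -3.3 0" --pt "0 0 0" --turn '[0,0,0,0,0,0,0,0,0]' --grip '[1,1,1,1,1,1,1,1,1]'

```text
clock: 12.55
position: [0.4953, 0.0621, 0.1077]
ee_rot: [0.909, 0.416, 0.001, 0.001]
ft_force: [3.3, -2.0, -0.5]
grip_width: 0.249
```

```bash
cat >> h.py <<'E'
def chk(phi,yaw=49.04,A=(.5562,.0166)):
    o,Rm=state(); y=np.radians(yaw); p=o['position'][:2]-np.array(A)
    q=np.array([[np.cos(y),np.sin(y)],[np.sin(y),-np.cos(y)]])@p*1000
    f=np.radians(phi); print('rel tool',np.round(q,1),'want',np.round(75*np.array([np.cos(f),np.sin(f)]),1),'phi',np.degrees(np.arctan2(q[1],q[0]))%360,'r',np.hypot(*q))
E
python3 - <<'E'
from h import *
chk(264); im=manip.camera('top'); cv2.imwrite('pics/t10.png',im); chk(264)
cv2.imwrite('pics/w10.png',manip.camera('wrist'))
E
```

```text
t 12.55 tcp [0.4953 0.0621 0.1077] yaw_x 49.2 zax [ 0.003 -0.    -1.   ] F [ 3.3 -2.  -0.5] grip 0.249 j [ 0.37  0.23 -0.64  1.91  0.15  1.05 -1.05]
rel tool [ -5.5 -75.8] want [ -7.8 -74.6] phi 265.81275261658527 r 75.97961017009132
t 12.6 tcp [0.4946 0.0612 0.1074] yaw_x 49.17 zax [ 0.001 -0.    -1.   ] F [1.  0.2 2.6] grip 0.25 j [ 0.37  0.23 -0.64  1.91  0.15  1.05 -1.05]
rel tool [ -6.7 -75.7] want [ -7.8 -74.6] phi 264.94002399225366 r 76.01092438282298
```

View pics/w10.png

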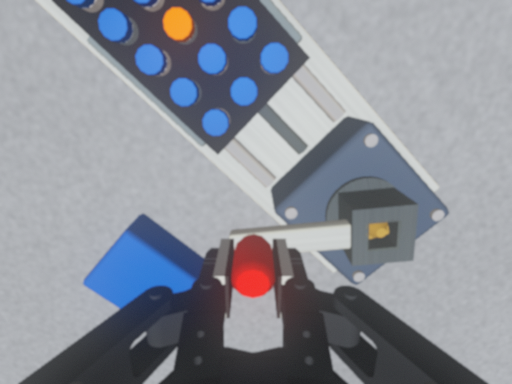

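View pics/t10.png

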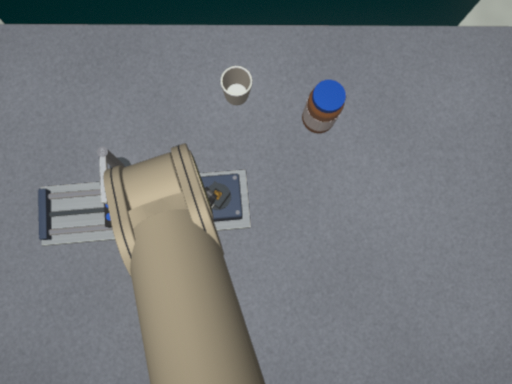

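It winds smoothly with small forces, and the radius holds at about 76 mm. In the wrist view the arm points left from the hub at (378,232) to the knob at (252,265). Continuing.

arm_command --pt "15.4 0.5 0" --pt "15.3 3.6 0" --pt "14.3 6.5 0" --pt "12.7 9.2 0" --pt "10.5 11.7 0" --pt "7.8 13.6 0" --pt "4.8 14.9 0" --pt "1.6 15.6 0" --pt "-1.6 15.6 0" --pt "-4.8 14.9 0" --turn '[0,0,0,0,0,0,0,0,0,0]' --grip '[1,1,1,1,1,1,1,1,1,1]'

```text
clock: 13.48
position: [0.625, 0.0496, 0.1079]
ee_rot: [0.909, 0.416, 0.001, -0.001]
ft_force: [0.5, 3.2, 3.0]
grip_width: 0.247
```

```bash
python3 - <<'E'
from h import *
chk(384); manip.camera('scene'); chk(384)
E
```

```text
t 13.48 tcp [0.625  0.0496 0.1079] yaw_x 49.17 zax [ 0.001  0.002 -1.   ] F [0.5 3.2 3. ] grip 0.247 j [ 0.29  0.49 -0.58  1.58  0.28  1.16 -1.06]
rel tool [70.  30.3] want [68.5 30.5] phi 23.397078635326082 r 76.2795585956834
t 13.53 tcp [0.6266 0.0451 0.1078] yaw_x 48.93 zax [ 0.003  0.    -1.   ] F [7.4 0.6 5.4] grip 0.252 j [ 0.29  0.49 -0.57  1.57  0.28  1.16 -1.06]
rel tool [67.6 34.5] want [68.5 30.5] phi 27.02734143272069 r 75.94263765263294
```

arm_command --pt "-7.8 13.6 0" --pt "-10.5 11.7 0" --pt "-12.7 9.2 0" --pt "-14.3 6.4 0" --pt "-15.3 3.3 0" --pt "-15.7 0 0" --pt "-15.3 -3.3 0" --pt "-14.3 -6.4 0" --pt "-12.7 -9.2 0" --pt "-10.5 -11.7 0" --turn '[0,0,0,0,0,0,0,0,0,0]' --grip '[1,1,1,1,1,1,1,1,1,1]'

```text
clock: 14.37
position: [0.5487, -0.0574, 0.1071]
ee_rot: [0.91, 0.415, 0.0, -0.001]
ft_force: [3.1, 9.4, 0.6]
grip_width: 0.249
```

```bash
python3 - <<'E'
from h import *
chk(504); cv2.imwrite('pics/s11.png',manip.camera('scene')); chk(504)
E
```

```text
t 14.37 tcp [ 0.5487 -0.0574  0.1071] yaw_x 49.06 zax [-0.     0.002 -1.   ] F [3.1 9.4 0.6] grip 0.249 j [ 0.52  0.34 -0.58  1.78  0.2   1.09 -0.84]
rel tool [-60.8  42.9] want [-60.7  44.1] phi 144.81392989784942 r 74.39795399340603
t 14.42 tcp [ 0.5462 -0.057   0.1069] yaw_x 49.09 zax [-0.002  0.002 -1.   ] F [0.6 4.1 2.3] grip 0.245 j [ 0.52  0.33 -0.58  1.78  0.2   1.09 -0.84]
rel tool [-62.1  40.8] want [-60.7  44.1] phi 146.73457956618125 r 74.31561434781385
```

View pics/s11.png

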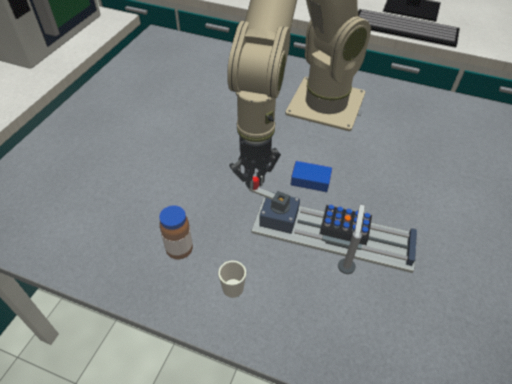

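The crank is still seated, and in the scene view the orange cap has moved along to (348,217). Continuing with the second turn.

arm_command --pt "-7.8 -13.6 0" --pt "-4.8 -14.9 0" --pt "-1.6 -15.6 0" --pt "1.6 -15.6 0" --pt "4.8 -14.9 0" --pt "7.8 -13.6 0" --pt "10.5 -11.7 0" --pt "12.7 -9.2 0" --pt "14.3 -6.4 0" --pt "15.3 -3.3 0" --turn '[0,0,0,0,0,0,0,0,0,0]' --grip '[1,1,1,1,1,1,1,1,1,1]'

```text
clock: 15.25
position: [0.4935, 0.0593, 0.1073]
ee_rot: [0.91, 0.415, -0.001, 0.0]
ft_force: [-0.7, -1.2, 3.6]
grip_width: 0.244
```

```bash
python3 - <<'E'
from h import *
chk(264);  manip.camera('scene'); chk(264)
E
```

```text
t 15.25 tcp [0.4935 0.0593 0.1073] yaw_x 49.03 zax [-0.002 -0.001 -1.   ] F [-0.7 -1.2  3.6] grip 0.244 j [ 0.4   0.23 -0.67  1.91  0.17  1.06 -1.06]
rel tool [ -8.9 -75.3] want [ -7.8 -74.6] phi 263.2446886407689 r 75.87112500673622
t 15.3 tcp [0.4953 0.0619 0.1076] yaw_x 49.16 zax [ 0.001  0.    -1.   ] F [2.  0.3 0.6] grip 0.248 j [ 0.4   0.23 -0.68  1.91  0.17  1.06 -1.06]
rel tool [ -5.7 -75.7] want [ -7.8 -74.6] phi 265.6758857798166 r 75.8906305270623
```

arm_command --pt "15.4 0.3 0" --pt "15.3 3.5 0" --pt "14.3 6.4 0" --pt "12.7 9.2 0" --pt "10.5 11.7 0" --pt "7.8 13.6 0" --pt "4.8 14.9 0" --pt "1.6 15.6 0" --pt "-1.6 15.6 0" --pt "-4.8 14.9 0" --turn '[0,0,0,0,0,0,0,0,0,0]' --grip '[1,1,1,1,1,1,1,1,1,1]'

```text
clock: 16.13
position: [0.6254, 0.0487, 0.1079]
ee_rot: [0.909, 0.416, 0.001, -0.001]
ft_force: [1.6, 2.7, 1.8]
grip_width: 0.25
```

arm_command --pt "-7.8 13.6 0" --pt "-10.5 11.7 0" --pt "-12.7 9.2 0" --pt "-14.3 6.4 0" --pt "0 0 0" --pt "0 0 0" --turn '[0,0,0,0,0,0]' --grip '[1,1,1,1,1,1]'

```text
clock: 16.63
position: [0.6244, -0.0156, 0.1072]
ee_rot: [0.91, 0.414, -0.001, -0.0]
ft_force: [0.3, -0.5, 4.0]
grip_width: 0.246
```

```bash
python3 - <<'E'
from h import *
chk(72)
for n in ('top','scene','wrist'):
    I=info(n); im=manip.camera(n); cv2.imwrite(f'pics/{n}12.png',im)
    for t in ['sample_cap','needle_tip','hub']:
        r=manip.tip_of(t,n); print(n,t,[(round(a['score'],2),np.round(w('n',a['xyz'],I),4)) for a in r[:2]])
E
```

```text
t 16.63 tcp [ 0.6244 -0.0156  0.1072] yaw_x 48.93 zax [-0.002 -0.001 -1.   ] F [ 0.3 -0.5  4. ] grip 0.246 j [ 0.4   0.49 -0.59  1.58  0.29  1.16 -0.97]
rel tool [20.4 72.6] want [23.2 71.3] phi 74.3367697413609 r 75.41814677108236
top sample_cap [(0.71, array([0.5397, 0.2124, 0.0838]))]
top needle_tip [(0.63, array([0.5386, 0.2128, 0.0973]))]
top hub [(0.54, array([0.5555, 0.0204, 0.0842]))]
scene sample_cap [(0.66, array([0.5319, 0.2069, 0.0799]))]
scene needle_tip []
scene hub [(0.75, array([0.5542, 0.023 , 0.0865])), (0.7, array([ 0.3778,  0.0552, -0.0044]))]
wrist sample_cap []
wrist needle_tip [(0.58, array([ 0.7334, -0.194 , -0.0024]))]
wrist hub [(0.91, array([0.551 , 0.0201, 0.0855]))]
```

View pics/top12.png

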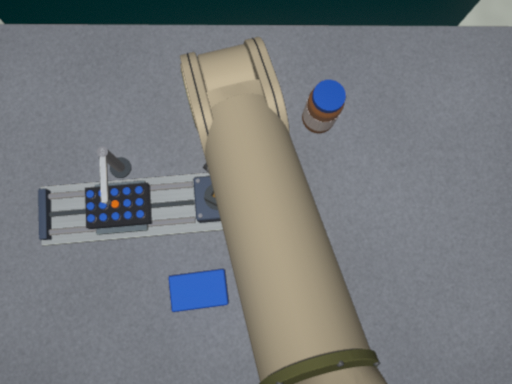

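View pics/wrist12.png

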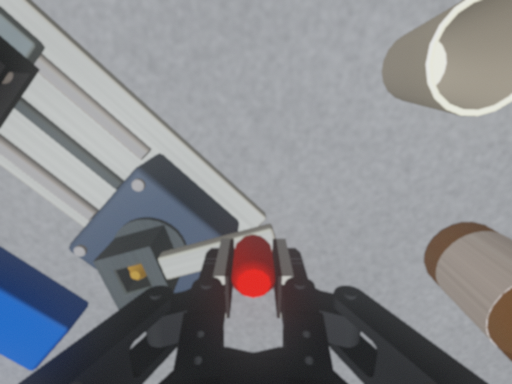

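```bash
python3 - <<'E'
from h import *
for f in ('top0','top12'):
    im=cv2.imread(f'pics/{f}.png').astype(int)
    m=((im[:,:,2]>180)&(im[:,:,1]>60)&(im[:,:,1]<160)&(im[:,:,0]<80)).astype(np.uint8); m[:, :80]=0; m[:,180:]=0
    n,l,s,c=cv2.connectedComponentsWithStats(m); i=1+s[1:,4].argmax(); print(s[i],c[i],ray('top',*c[i],.084))
im=cv2.imread('pics/top12.png')
cv2.imwrite('pics/z12.png',cv2.resize(im[140:225,75:155],None,fx=9,fy=7,interpolation=cv2.INTER_CUBIC))
im=cv2.imread('pics/scene12.png')
p=proj('scene',[.54,.215,.09]).astype(int); print(p)
cv2.imwrite('pics/zs12.png',cv2.resize(im[p[1]-35:p[1]+35,p[0]-45:p[0]+45],None,fx=8,fy=8,interpolation=cv2.INTER_CUBIC))
E
```

```text
[133 199   7   7  39] [135.8974359  201.71794872] [0.54254816 0.16832013 0.084     ]
[112 201   6   6  32] [114.5 203.5] [0.5391818  0.20839773 0.084     ]
[357 218]
```

View pics/z12.png

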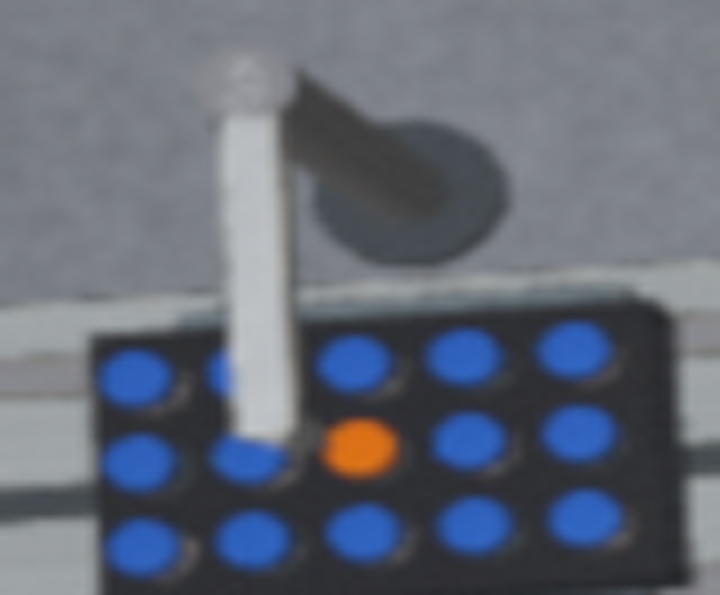

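View pics/zs12.png

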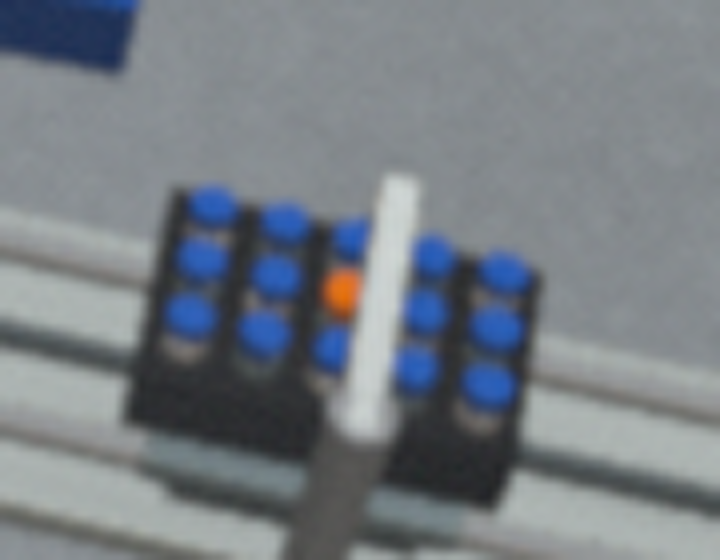

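```bash
python3 - <<'E'
from h import *
P=lambda u,v,z: ray('top',75+(u+.5)/9-.5,140+(v+.5)/7-.5,z)
d=np.array([.0877,.0072])
a=P(412,193,0.0); b=P(251,85,.138); print('base',a,a[:2]-d,'top',b,b[:2]-d)
e1=P(266,436,.138); e2=P(251,120,.138); print('arm end',e1,e2, 'dir',np.degrees(np.arctan2(*(e2-e1)[[1,0]])))
for z in (.092,.1,.11): print(z,P(305,438,z))
# scene: arm centreline
S=lambda u,v,z: ray('scene',357-45+(u+.5)/8-.5,218-35+(v+.5)/8-.5,z)
print('scene arm end',S(402,178,.138),'far',S(365,420,.138),'cap',S(340,291,.084))
E
```

```text
base [0.62738703 0.22136578 0.        ] [0.53968703 0.21416578] top [0.6260191 0.2201107 0.138    ] [0.5383191 0.2129107]
arm end [0.53459445 0.21287046 0.138     ] [0.61675861 0.21967554 0.138     ] dir 4.7346000948005
0.092 [0.54063241 0.21770425 0.092     ]
0.1 [0.53949243 0.21552803 0.1       ]
0.11 [0.53806745 0.21280776 0.11      ]
scene arm end [0.53531603 0.21566884 0.138     ] far [0.6277155  0.22470478 0.138     ] cap [0.53952037 0.2083346  0.084     ]
```

The cap has moved 40 mm and is at y ≈ 0.2084. The needle estimates run from 0.2128 to 0.216, so about 6 mm remain, which is 90°.

arm_command --pt "-15.3 3.3 0" --pt "-15.7 0 0" --pt "-15.3 -3.3 0" --pt "-14.3 -6.4 0" --pt "-12.7 -9.2 0" --pt "-10.5 -11.7 0" --pt "-7.8 -13.6 0" --pt "-2.8 -7.3 0" --pt "0 0 0" --pt "0 0 0" --turn '[0,0,0,0,0,0,0,0,0,0]' --grip '[1,1,1,1,1,1,1,1,1,1]'

```text
clock: 18.07
position: [0.5277, -0.0519, 0.1073]
ee_rot: [0.909, 0.416, 0.001, -0.0]
ft_force: [1.7, 5.7, -1.7]
grip_width: 0.247
```

```bash
python3 - <<'E'
from h import *
chk(162)
I=info('wrist');cv2.imwrite('pics/w13.png',manip.camera('wrist'))
for t in ['sample_cap','needle_tip','hub']:
    r=manip.tip_of(t,'wrist'); print(t,[(round(a['score'],2),np.round(w('n',a['xyz'],I),4)) for a in r[:2]])
im=cv2.imread('pics/w13.png')
E
```

```text
t 18.07 tcp [ 0.5277 -0.0519  0.1073] yaw_x 49.15 zax [ 0.002  0.002 -1.   ] F [ 1.7  5.7 -1.7] grip 0.247 j [ 0.56  0.3  -0.63  1.83  0.19  1.07 -0.85]
rel tool [-70.4  23.3] want [-71.3  23.2] phi 161.67099248652912 r 74.17231518576091
sample_cap []
needle_tip []
hub [(0.72, array([0.5525, 0.0164, 0.0855]))]
```

View pics/w13.png

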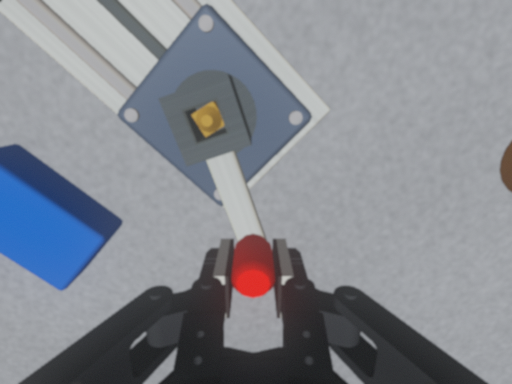

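The knob is at φ ≈ 162°, with the crank seated. I'll let go, lift, and look at the needle and cap from the side with the wrist camera.

arm_command --pt "0 0 0" --pt "0 0 0" --pt "0 0 0" --pt "0 0 0" --pt "0 0 0" --pt "0 0 -15" --pt "0 0 -25" --pt "0 0 -30" --pt "0 0 0" --pt "0 0 0" --turn '[0,0,0,0,0,0,0,0,0,0]' --grip '[0,0,0,0,0,0,0,0,0,0]'

```text
clock: 19.1
position: [0.5284, -0.0539, 0.1789]
ee_rot: [0.91, 0.415, 0.001, 0.001]
ft_force: [-0.6, -0.8, -0.4]
grip_width: 1.002
```

```bash
python3 - <<'E'
from h import *
delta([.404,.149,.175])
E
```

```text
t 19.1 tcp [ 0.5284 -0.0539  0.1789] yaw_x 49.03 zax [ 0.003 -0.001 -1.   ] F [-0.6 -0.8 -0.4] grip 1.002 j [ 0.59  0.22 -0.64  1.75  0.14  1.21 -0.81]
slide mm [  71.6 -227.     3.3]
```

arm_command --pt "8 -25 0" --pt "8 -25 0" --pt "8 -25 0" --pt "8 -25 0" --pt "8 -25 0" --pt "8 -25 0" --pt "8 -25 0" --pt "8 -25 0" --pt "8 -27 0" --pt "0 0 0" --turn '[0,0,0,0,0,0,0,0,0,0]' --grip '[0,0,0,0,0,0,0,0,0,0]'

```text
clock: 19.93
position: [0.4003, 0.1535, 0.1766]
ee_rot: [0.909, 0.418, -0.0, -0.0]
ft_force: [0.3, 0.5, -1.0]
grip_width: 1.001
```

arm_command --pt "0 0 0" --pt "0 0 0" --pt "0 0 0" --turn '[0,0,0]' --grip '[0,0,0]'

```text
clock: 20.18
position: [0.4035, 0.1484, 0.1768]
ee_rot: [0.91, 0.414, -0.0, -0.0]
ft_force: [0.5, -0.0, -0.2]
grip_width: 0.998
```

```bash
python3 - <<'E'
from h import *
state(); I=info('wrist');im=manip.camera('wrist');cv2.imwrite('pics/w14.png',im)
for t in ['sample_cap','needle_tip','hub']:
    r=manip.tip_of(t,'wrist'); print(t,[(round(a['score'],2),np.round(w('n',a['xyz'],I),4)) for a in r[:2]])
p=proj('w',[.539,.2135,.09],I).astype(int); print(p)
x0,y0=max(p[0]-45,0),max(p[1]-35,0); print(x0,y0)
cv2.imwrite('pics/z14.png',cv2.resize(im[y0:y0+70,x0:x0+90],None,fx=8,fy=8,interpolation=cv2.INTER_CUBIC))
np.savez('I14.npz',K=I[0],R=I[1],t=I[2])
It=info('top');im=manip.camera('top');cv2.imwrite('pics/t14.png',im)
cv2.imwrite('pics/zt14.png',cv2.resize(im[140:225,75:155],None,fx=9,fy=7,interpolation=cv2.INTER_CUBIC))
for t in ['sample_cap','needle_tip','hub']:
    r=manip.tip_of(t,'top'); print(t,[(round(a['score'],2),np.round(w('n',a['xyz'],It),4)) for a in r[:2]])
E
```

```text
t 20.18 tcp [0.4035 0.1484 0.1768] yaw_x 48.95 zax [-0.001 -0.    -1.   ] F [ 0.5 -0.  -0.2] grip 0.998 j [ 0.41 -0.03 -0.84  1.98 -0.02  1.18 -1.14]
sample_cap [(0.58, array([0.5351, 0.2127, 0.0833]))]
needle_tip [(0.48, array([0.5384, 0.2161, 0.0907])), (0.26, array([0.5545, 0.0188, 0.0951]))]
hub []
[340   8]
295 0
sample_cap [(0.91, array([0.5381, 0.2184, 0.0848]))]
needle_tip [(0.84, array([0.5409, 0.2148, 0.094 ]))]
hub [(0.97, array([0.5565, 0.02  , 0.0837]))]
```

View pics/w14.png

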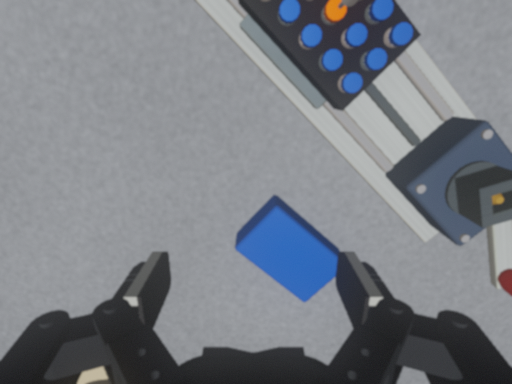

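View pics/z14.png

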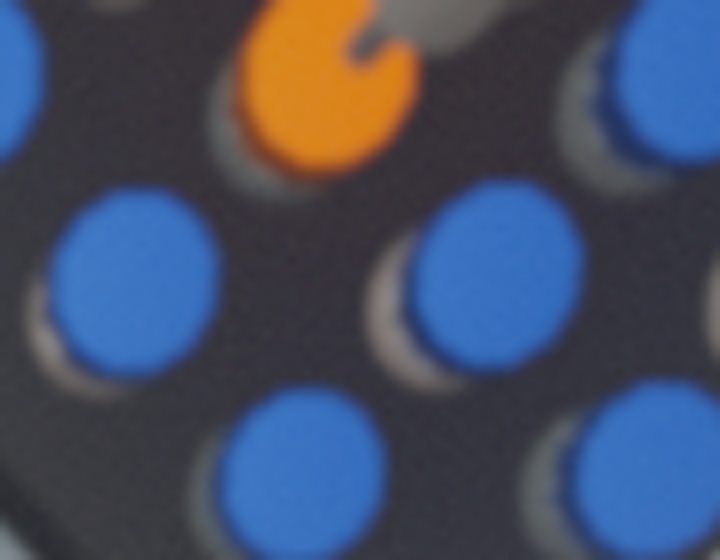

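View pics/zt14.png

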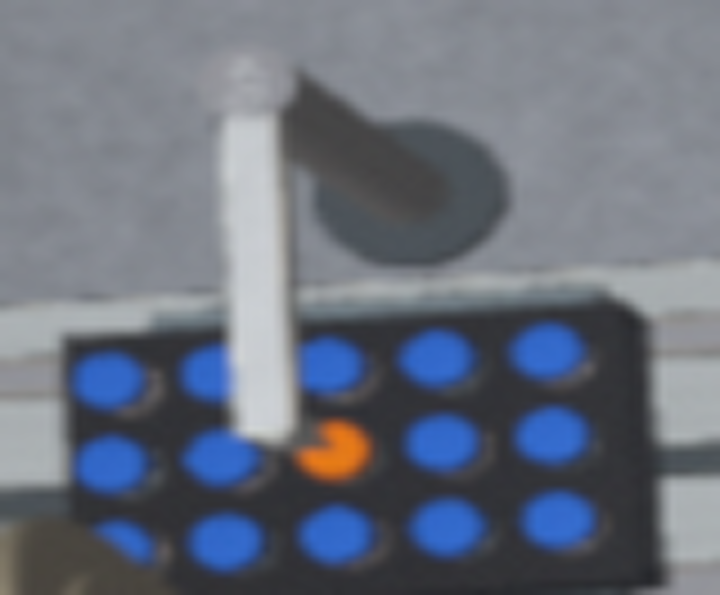

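```bash
python3 - <<'E'
from h import *
d=np.load('I14.npz'); I=(d['K'],d['R'],d['t'])
S=lambda u,v,z: ray('w',295+(u+.5)/8-.5,(v+.5)/8-.5,z,I)
print('cap',S(330,78,.084),'tip',S(357,57,.092))
# blue cap neighbours: midpoint check
print('blue', S(135,283,.084), S(497,275,.084))
P=lambda u,v,z: ray('top',75+(u+.5)/9-.5,140+(v+.5)/7-.5,z)
c=P(334,450,.084); print('top cap',c,'tip',P(312,440,.092))
E
```

```text
cap [0.53836877 0.21503636 0.084     ] tip [0.53828861 0.21470189 0.092     ]
blue [0.51588447 0.21347744 0.084     ] [0.5406684  0.19277678 0.084     ]
top cap [0.53850623 0.21368681 0.084     ] tip [0.54009228 0.21623252 0.092     ]
```

The close wrist view shows the needle tip at (339.6,7) over the orange cap at (336,9.5). In 3D that is about 0.3 mm off, while the coarser top view suggests at most about 3 mm. One more wrist view, more central, will decide it.

arm_command --pt "5 10 0" --pt "6 15 0" --pt "6 15 0" --pt "0 0 0" --pt "0 0 0" --pt "0 0 0" --turn '[0,0,0,0,0,0]' --grip '[0,0,0,0,0,0]'

```text
clock: 21.08
position: [0.444, 0.1364, 0.1772]
ee_rot: [0.91, 0.415, -0.0, -0.0]
ft_force: [-0.3, 0.5, -0.2]
grip_width: 0.999
```

```bash
python3 - <<'E'
from h import *
state(); I=info('wrist');im=manip.camera('wrist')
for t in ['sample_cap','needle_tip','hub']:
    r=manip.tip_of(t,'wrist'); print(t,[(round(a['score'],2),np.round(w('n',a['xyz'],I),4)) for a in r[:2]])
p=proj('w',[.539,.2145,.088],I).astype(int); print(p)
x0,y0=max(p[0]-45,0),max(p[1]-35,0); print(x0,y0)
cv2.imwrite('pics/w15.png',im)
cv2.imwrite('pics/z15.png',cv2.resize(im[y0:y0+70,x0:x0+90],None,fx=8,fy=8,interpolation=cv2.INTER_CUBIC))
np.savez('I15.npz',K=I[0],R=I[1],t=I[2])
E
```

```text
t 21.08 tcp [0.444  0.1364 0.1772] yaw_x 49.07 zax [-0.001  0.    -1.   ] F [-0.3  0.5 -0.2] grip 0.999 j [ 0.41  0.08 -0.83  1.9   0.06  1.19 -1.15]
sample_cap [(0.61, array([0.538 , 0.2149, 0.0831]))]
needle_tip [(0.93, array([0.5381, 0.2158, 0.0917]))]
hub [(0.6, array([0.5544, 0.0143, 0.0856])), (0.46, array([0.5415, 0.2154, 0.0868]))]
[281  36]
236 1
```

View pics/z15.png

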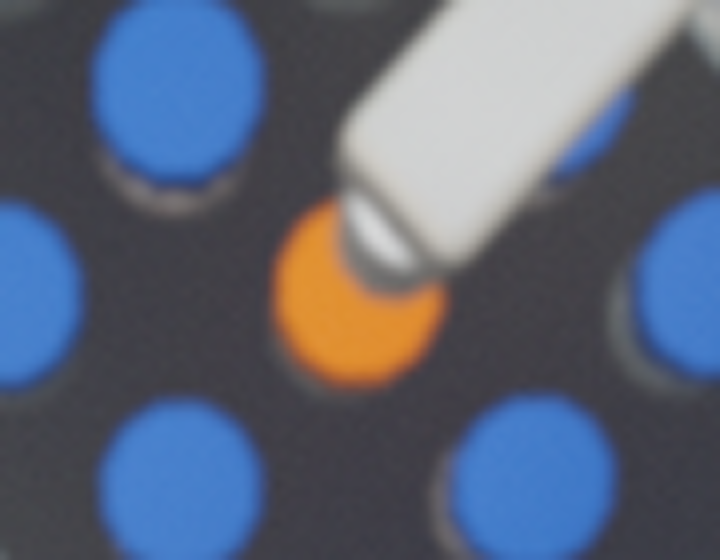

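View pics/w15.png

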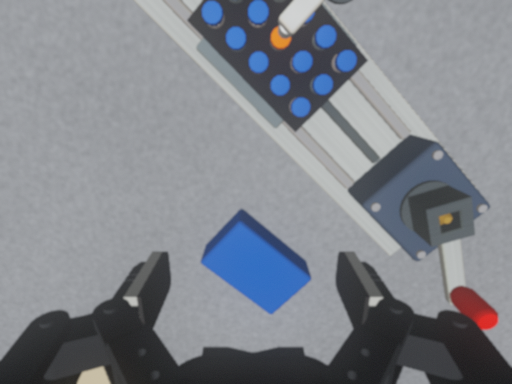

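```bash
python3 - <<'E'
from h import *
d=np.load('I15.npz'); I=(d['K'],d['R'],d['t'])
S=lambda u,v,z: ray('w',236+(u+.5)/8-.5,1+(v+.5)/8-.5,z,I)
print('cap',S(360,292,.084),'arm end corners top',S(345,145,.138),S(455,262,.138), 'bottom',S(345,160,.128),S(440,272,.128))
e=(S(345,145,.138)+S(455,262,.138))/2; print('needle pred', e[:2]+.006*np.array([np.cos(.083),np.sin(.083)]))
# crank from top image
im=cv2.imread('pics/t14.png'); p=proj('top',[.555,.0,.1]).astype(int); cv2.imwrite('pics/zc14.png',cv2.resize(im[p[1]-40:p[1]+40,p[0]-50:p[0]+50],None,fx=7,fy=7,interpolation=cv2.INTER_CUBIC))
E
```

```text
cap [0.53874737 0.21521129 0.084     ] arm end corners top [0.53465781 0.21937367 0.138     ] [0.53591452 0.20893919 0.138     ] bottom [0.53598476 0.21969497 0.128     ] [0.53668102 0.20962172 0.128     ]
needle pred [0.54126551 0.21465386]
```

View pics/zc14.png

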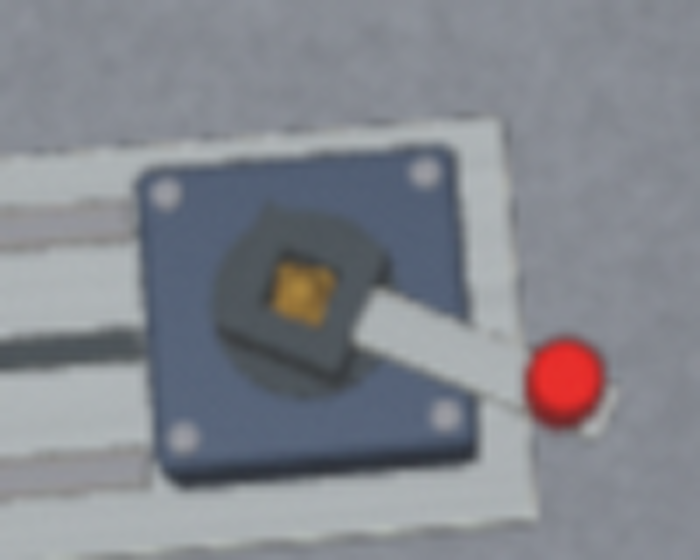

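The second wrist view agrees: the cap is at y 0.2152 and the needle at 0.2147 to 0.2158. The top crop shows the crank seated on the shaft with nothing touching it, and the gripper is open and clear. Handing in.

```bash
python3 - <<'E'
from h import *
print(manip.hand_in()); state()
E
```

```text
the job is handed in; nothing more can be done
None
the job is handed in; nothing more can be done
```

The crank is fully home on the shaft, and I wound it about 1.95 turns clockwise by the red knob. That brought the orange-capped vial under the needle. I then let go, lifted clear and handed in after about 21 of the 69 s; the hand-in gave no verdict.

**Crank:** I released the hub and backed off before gripping the knob. The hub then read 0.084 to 0.086 m high, against 0.085 m when fully home. The brass tip showed inside the hole, and the top picture showed the crank still seated after winding.

**Vial:** Two wrist views at the end gave the orange cap's position along the slide as y = 0.2150 to 0.2152 m. My own needle estimates from those views were y = 0.2147 m, and the network put it at 0.2158 to 0.2161 m. That is under 1 mm of error along the slide.

**Disagreement:** My pixel measurement from the coarser top view put the cap about 3 mm from the needle. The networks' own readings in the top view and the first wrist view were about 4 to 5 mm apart. In those two pictures the needle or cap was partly hidden or at the edge, so I trusted the close wrist views.

**Obstacles:** Winding forces stayed under about 10 N. I planned the path clear of the rack, post, bottle, beaker and box, and saw no contact. I did not re-measure the bystanders at the end.

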